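# Close and pin the column clamp, and hold it shut

### The arm

A 6-joint arm with a two-finger parallel gripper is mounted at the origin on the work surface. World frame = base frame: x ahead of the robot, y to its left, z up, the work surface at z = 0. Lengths are in m, angles in rad, forces in N, time in s.
With the tool pointing down it reaches from about 0.325 to 0.9 m from the base axis. Payload 3.5 kg.
Tool frame: the origin (TCP) lies on the centre line of the jaws, within the pads' length; the fingertips stand 14 mm ahead of it and the grasp point (between the pads) lies 5 mm behind it; z points along the fingers, x is the direction in which the jaws open and shut, and the axes are right-handed (so a half turn about z gives the same grasp; the last joint's range is limited). The gripper opens to 85 mm and grips with 20 to 120 N. Pads are 22 mm wide; open, the fingers measure 114 mm over their backs; the gripper's body (76 mm by 85 mm) begins 54 mm behind the grasp point. The pads swing forward as they close: fully open they stand 13 mm farther back than shut.
Start: joints at [-1.224, 0.276, -0.026, 1.268, 0, 1.467], TCP at [0.272, -0.563, 0.245] pointing down, gripper open.
Joint ranges: [-3.12, 3.12], [-0.85, 1.88], [-1.08, 1.24], [-1.95, 2.15], [-1.57, 1.53], [-3.14, 3.14]. Speed limits (rad/s): [2.57, 2.57, 3.14, 3.14, 3.14, 3.14].

### API

Orientations are given as [roll, pitch, yaw] about the fixed x, y, z axes, in that order (R = Rz(yaw) Ry(pitch) Rx(roll)).
In Python, from workcell import read_state, read_camera, hand_in gives the robot as it stands. The module is installed in compiled form; this text tells all that it offers.
- The arm moves only by the tool send_rows, never from a script. Its argument "series" is one flat list of numbers, 5 for each row, row after row: the opening in per cent of the stroke, from 0 (shut) to 100 (fully open), then the shift along the tool's x, y, z in m, then the turn about the tool's z in degrees. In form: [jaw, dx, dy, dz, yaw, jaw, dx, dy, dz, yaw, ...]. A call has 1 to 5 rows; each row is the pose to reach, as a shift and turn from the pose commanded when the call began, along the tool's axes at that moment; what a row does not reach only later rows make up. A row lasts 1/10 s, in which the tool goes at most 50 mm and 8.59 degrees, less where a joint would pass 70% of its speed; a pose out of reach is approached as far as the arm can. A call with a gripper value outside its range is refused whole. The fingers move at their own pace and stop on an object; "grip_force" is the grip in N (left out, the last holds). Time passes only in rows, so rows that repeat a pose let the fingers close. It gives the time, the measured TCP pose, the force and the opening at its end, in the units of the state.
- read_state(): the state, without advancing time (a new reading comes with each control period).
- read_camera(name): name is "side" or "top" or "wrist"; returns a dict with "color" (400x640x3 uint8, red, green, blue), "range_z" (400x640 float32, m along the optical axis (not along the pixel's ray), 0 where there is no reading), "mtx" (3x3 intrinsics, pixels), "camera_from_world" (4x4, takes a point from world to camera coordinates). Camera axes: x right, y down, z forward; pixel columns grow to the right and rows downward; lengths in m; the calibration is good to about 2 mm. The wrist camera is an equidistant fisheye: a pixel r from the principal point sees the ray r / f radians off the axis. A picture is of the moment at which its call begins.
- hand_in(): hands the job in, once; it reports no verdict.
The state is a dict: "time_s": time; "q": joint angles; "qd": joint speeds; "joint_efforts": joint torques, N m; "position": TCP position; "ee_rot": TCP orientation; "contact_force": force on the tool from outside, world axes, zero at the start; "moment": the same for the moment, N m; "gripper_width": opening from 0.0 (shut) to 1.0 (fully open).
Only numpy, scipy, OpenCV 4.12 (cv2) and the standard library are available. Lean on these libraries where they do the work, as an engineer would, in place of code of your own. Each camera call takes 0.05 s, during which the arm holds its last target.

### The job

Swing the open upper half of the aluminium column clamp down onto its lower half, take the slim-knobbed locking pin from the pin rest and push it through the holes of both halves until its collar is against the upper half. A springy gasket keeps the halves ajar, so press down on the pin until the clamp is fully shut, and finish while still holding it pressed shut by the pin. Leave the fat-knobbed spare pin and everything else on the bench where it is.

Things in the scene. Friction and masses are not known exactly. Their poses are not given: they have to be found in the camera images.
- clamp: Lower half of the clamp, fixed to the bench: aluminium block from x -70 to +45 mm, 60 mm wide (y), 40 mm high. Origin on the bench, z up. A steel column 15 mm thick, 150 mm long lies across it along y at x = 0, z = 40, ends 21 mm. A sprung gasket (rubber strip) stands 4 mm proud of its top beside the column; it holds the upper half ajar until about 6 to 10 N down on the pin press it shut.
- lid (a joint): Opening angle (rad) of the clamp's upper half: 0 fully shut, about 0.06 when lying loose on the gasket, at most 1.4. Stiff hinge (0.2 N m friction): stays where it is left. An aluminium plate 60 mm wide, 14 mm thick, free edge 121 mm from the hinge axis. Shut, it lies over the lower half, top at z = 54 mm.
- clamp_hinge (a point): Middle of the hinge axis, which runs along the clamp's y at its x = +45, z = 40 mm. Open at angle a, a point of the upper half's underside at distance s from the axis lies at x = 45 - s cos a, z = 40 + s sin a mm in the clamp's frame; the outer face is 14 mm beyond it along (sin a, 0, cos a).
- base_hole (a point): Centre of the mouth of the through hole in the lower half (12.5 mm wide, 40 mm deep, upright), in its top face at x = -45, y = 0, z = 40 mm of the clamp's frame.
- lid_hole (a point): Centre of the hole in the upper half (14 mm wide), in its outer face, 90 mm from the hinge axis; turns with the upper half. Its hole lines up with the lower one when shut.
- rest: Pin rest, fixed to the bench: black plastic block 50 (x) by 120 (y) by 50 mm high, origin under its centre. Two holes 19 mm wide in its top at y = -30 and y = +30 mm; the locking pin stands in one and the spare pin in the other, either way round, each with its collar on the top of the block.
- pin_center (a point): Centre (half-way up) of the locking pin, z up along its length. Steel, 77 mm long in all, 0.1 kg: from the bottom a shaft 10 mm thick and 45 mm long with a tapered foot, a collar 26 mm wide and 4 mm thick (45 to 49 mm from the tip), and a slim round knob 18 mm wide and 28 mm tall to grip (49 to 77 mm from the tip).
- pin_tip (a point): Centre of the foot of the locking pin's shaft, z along the pin up to the knob. With the pin fully home in the shut clamp it is 9 mm above the bench.
- spare_pin_center (a point): Centre of the spare pin, to be left in the rest: like the locking pin, 77 mm long, but shaft 16 mm (too thick for the clamp) and collar and knob both 30 mm wide.
- reagent: Bystander: amber bottle 86 mm wide, 170 mm tall, origin under its centre.
- vial_a: Bystander: small clear vial with a black cap, 23 mm wide, 45 mm tall, origin under its centre, farther from the robot.
- vial_b: Bystander: small clear vial with a black cap, 23 mm wide, 45 mm tall, origin under its centre, nearer the robot.
- beaker: Bystander: glass beaker 70 mm wide, 80 mm tall, origin under its centre.
- spanner: Bystander: steel spanner 160 mm long lying flat, origin near its middle.
- fitting: Bystander: steel ring 28 mm wide, 14 mm tall, origin under its centre.
Things that resemble listed ones, but are neither listed nor needed, are in the scene too. What is shaped like the part that bears pin_center but purple or yellow is not meant.

How it is judged:
By the outcome, as a careful person would: the job done as asked, in the order asked, and still so for the second after the job is handed in, while the arm keeps its last pose, push and grip.
It also fails if it takes over 59 s, if anything falls off the work surface, if the arm or the gripper's body presses on something with over 40 N, if the wrist force passes 120 N, or if a joint passes its speed limit or range.

## Working session

There is one attempt and no reset: what is moved stays moved. The work goes in short steps, Python scripts to look and compute and a tool call to move; the robot and the scene stay as the last step left them, time stands still between calls to the robot, and variables do not carry over. Pictures are saved under pics/ and viewed, and the job is handed in when it is done.

Besides the shell and the picture viewer there is one more tool, called after "Emit:" by a JSON object that holds its "api" and its "payload", one argument or row to a line. send_rows: Moves the arm, as the interface text tells. Its arguments: {"type":"object","properties":{"series":{"type":"array"},"grip_force":{"type":"number"}},"required":["series"]}

```bash
mkdir -p pics
cat > h.py <<'E'
import numpy as np, cv2
from workcell import *
def snap(n,f):
    c=read_camera(n); cv2.imwrite('pics/'+f+'.png',c['color'][:,:,::-1]); np.savez('pics/'+f+'.npz',**c); return c
def world(c):
    K=c['mtx'];z=c['range_z'];v,u=np.mgrid[:400,:640]
    P=np.stack([(u-K[0,2])/K[0,0]*z,(v-K[1,2])/K[1,1]*z,z,np.ones_like(z)],-1)
    W=P@np.linalg.inv(c['camera_from_world']).T; W=W[...,:3]; W[z==0]=np.nan; return W
def load(f): return dict(np.load('pics/'+f+'.npz'))
E
python3 - <<'E'
from h import *
for n in('side','top'):
    c=snap(n,n+'0'); print(n,c['mtx'],c['camera_from_world'])
print(read_state())
E
```

```text
side [[409.0063965    0.         319.6477025 ]
 [  0.         409.0063965  199.11037691]
 [  0.           0.           1.        ]] [[ 0.9978163  -0.06603219  0.00154082 -0.58007356]
 [-0.04583557 -0.70904374 -0.70367327  0.04786262]
 [ 0.0475576   0.70206604 -0.71052203  1.07306248]
 [ 0.          0.          0.          1.        ]]
top [[376.82083646   0.         323.15866754]
 [  0.         376.82083646 198.80675504]
 [  0.           0.           1.        ]] [[-0.19355056 -0.9810865  -0.00273154  0.06184188]
 [-0.96021799  0.19000336 -0.20464637  0.5903796 ]
 [ 0.2012948  -0.03698655 -0.97883216  0.91040934]
 [ 0.          0.          0.          1.        ]]
{'time_s': 0.1, 'q': array([-1.22438971e+00,  2.77079391e-01, -2.77201044e-02,  1.26802987e+00,
        2.80559796e-05,  1.46738619e+00]), 'qd': array([ 8.36368145e-04, -1.60614939e-03,  3.73377411e-03, -3.12101747e-03,
        2.59112246e-05, -2.38006905e-03]), 'joint_efforts': array([-1.02886923e-03, -4.46710396e+01,  2.96127677e+01,  8.51107354e-03,
       -1.02631063e-04,  1.09036978e-05]), 'position': array([ 0.27151228, -0.56219461,  0.2442687 ]), 'ee_rot': array([-3.14135489e+00,  2.01927810e-03, -1.12097936e+00]), 'contact_force': array([0.48737448, 0.3889554 , 0.45245436]), 'moment': array([ 0.0031917 , -0.03053399,  0.01491567]), 'gripper_width': 0.9995453187053384}
```

View pics/side0.png

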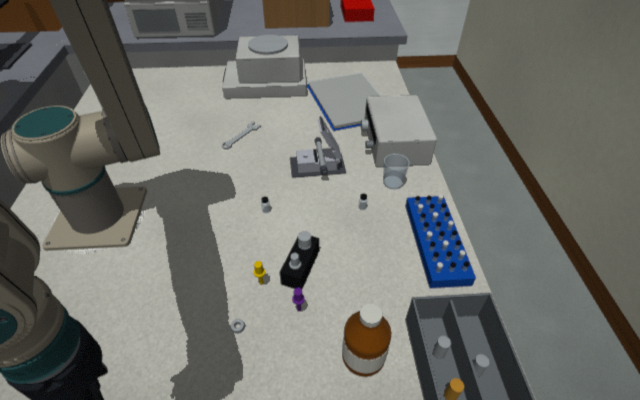

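View pics/top0.png

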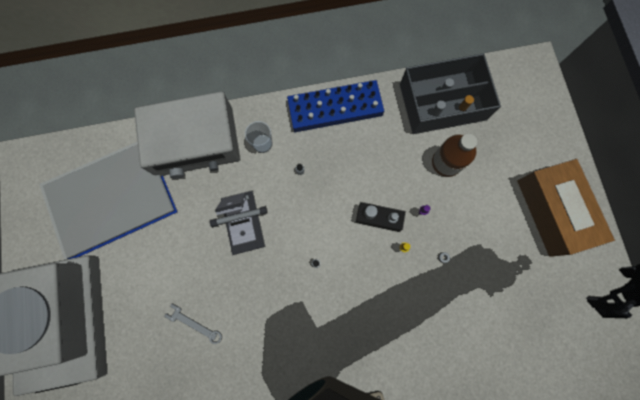

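Run:
```python
from h import *
s=load('side0')['color'][:,:,::-1];t=load('top0')['color'][:,:,::-1]
f=lambda a:cv2.resize(a,(400,300),interpolation=cv2.INTER_CUBIC)
a=np.vstack([np.hstack([f(s[105:195,260:380]),f(s[225:315,240:360])]),np.hstack([f(t[180:255,190:290]),f(t[185:260,335:435])])])
cv2.imwrite('pics/crop0.png',a)
W=world(load('side0'));V=world(load('top0'))
def q(W,u,v): print((u,v),np.round(W[v,u],3))
print('side')
for p in [(304,237),(294,260),(290,275),(315,242),(300,155),(310,158),(323,125),(330,142),(300,165),(330,150),(265,200),(363,197)]: q(W,*p)
print('top')
for p in [(372,211),(394,217),(358,213),(404,222),(242,233),(214,223),(266,210),(235,205),(424,210)]: q(V,*p)
```

```text
side
(304, 237) [ 0.535 -0.167  0.08 ]
(294, 260) [ 0.511 -0.228  0.077]
(290, 275) [ 0.5   -0.245  0.047]
(315, 242) [ 0.56  -0.156  0.046]
(300, 155) [0.535 0.176 0.039]
(310, 158) [0.564 0.162 0.038]
(323, 125) [0.601 0.166 0.148]
(330, 142) [0.62  0.146 0.105]
(300, 165) [0.534 0.136 0.035]
(330, 150) [0.625 0.193 0.039]
(265, 200) [ 0.439 -0.007  0.043]
(363, 197) [ 0.693 -0.014  0.045]
top
(372, 211) [ 0.533 -0.167  0.082]
(394, 217) [ 0.507 -0.218  0.08 ]
(358, 213) [ 0.539 -0.135  0.053]
(404, 222) [ 0.499 -0.26  -0.005]
(242, 233) [0.552 0.174 0.014]
(214, 223) [0.586 0.235 0.047]
(266, 210) [0.593 0.097 0.05 ]
(235, 205) [0.597 0.153 0.155]
(424, 210) [ 0.511 -0.299  0.07 ]
```

View pics/crop0.png

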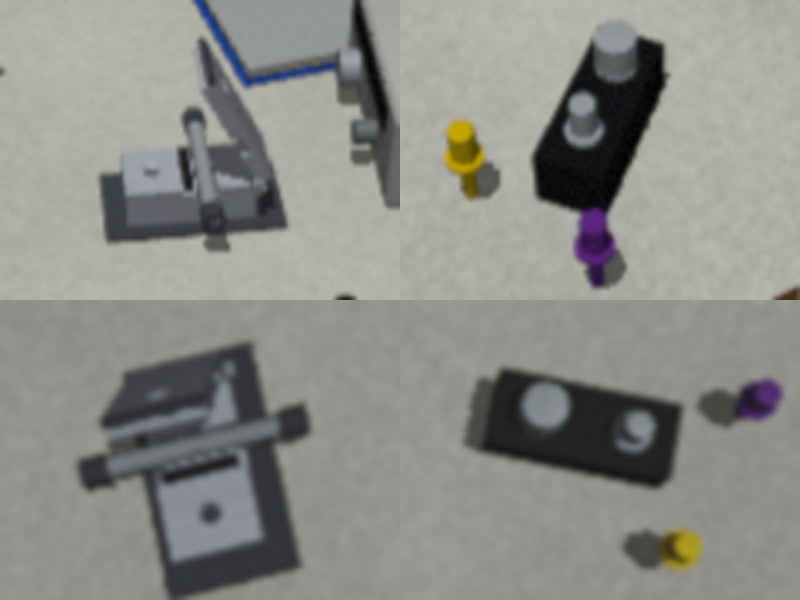

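```bash
cat >> h.py <<'E'
def ray(c,u,v,z):
    K=c['mtx'];M=np.linalg.inv(c['camera_from_world'])
    d=M[:3,:3]@[(u-K[0,2])/K[0,0],(v-K[1,2])/K[1,1],1];o=M[:3,3]
    return o+d*(z-o[2])/d[2]
E
python3 - <<'E'
from h import *
S=load('side0');T=load('top0');W=world(S);V=world(T)
print('hole top',ray(T,242.5,233.2,.04),'side',ray(S,305.6,156,.04))
for n,w in(('side',W),('top',V)):
    m=(abs(w[...,0]-.58)<.12)&(abs(w[...,1]-.165)<.12)
    # column
    P=w[m&(w[...,2]>.012)&(w[...,2]<.2)]
    print(n,len(P),np.nanmin(P,0),np.nanmax(P,0))
    # lower top face
    k=m&(abs(w[...,2]-.04)<.004)&(w[...,0]<.575)&(abs(w[...,1]-.165)<.05)
    Q=w[k]; r=cv2.minAreaRect((Q[:,:2]*1000).astype(np.float32)); print('face',r)
    # column ends
    Q=w[m&(w[...,2]>.025)&(w[...,2]<.075)&(abs(w[...,1]-.165)>.042)]
    for s in(-1,1):
        q=Q[(Q[:,1]-.165)*s>0]; print('end',len(q),q.mean(0).round(4),q.max(0).round(3),q.min(0).round(3))
    # lid
    Q=w[m&(w[...,2]>.065)]; c=np.median(Q,0); Q=Q[np.linalg.norm(Q-c,axis=1)<.1]
    u,s,vt=np.linalg.svd(Q-Q.mean(0)); print('lid',len(Q),Q.mean(0),s,vt.round(3)); print(Q.max(0),Q.min(0))
    for nm,c0,r0 in(('slim',(.51,-.225),.03),('fat',(.534,-.167),.025)):
        d=np.hypot(w[...,0]-c0[0],w[...,1]-c0[1]); q=w[(d<r0)&(w[...,2]>.074)&(w[...,2]<.09)]
        print(nm,len(q),q.mean(0).round(4),q.min(0).round(4),q.max(0).round(4))
    k=(abs(w[...,0]-.53)<.09)&(abs(w[...,1]+.2)<.1)&(w[...,2]>.044)&(w[...,2]<.056)
    print('rest',cv2.minAreaRect((w[k][:,:2]*1000).astype(np.float32)))
E
```

```text
hole top [0.54682727 0.16779306 0.04      ] side [0.55151968 0.16897899 0.04      ]
side 1238 [0.52323112 0.092679   0.01200569] [0.6529332  0.24721578 0.15439124]
face ((549.3665161132812, 168.53350830078125), (50.63399887084961, 64.18643951416016), 0.8044103384017944)
end 65 [0.5979 0.1032 0.0432] [0.609 0.123 0.051] [0.589 0.093 0.029]
end 53 [0.5904 0.229  0.0451] [0.601 0.247 0.051] [0.58  0.209 0.037]
lid 294 [0.61269123 0.16018498 0.11669406] [0.52526659 0.33002136 0.07453205] [[-0.457  0.105  0.883]
 [ 0.078  0.994 -0.077]
 [ 0.886 -0.033  0.462]]
[0.64167625 0.20463912 0.15439124] [0.58868994 0.13822934 0.06562432]
slim 56 [ 0.5111 -0.2213  0.08  ] [ 0.5022 -0.2292  0.0748] [ 0.5196 -0.2102  0.0839]
fat 124 [ 0.5348 -0.1667  0.0802] [ 0.521  -0.1799  0.0741] [ 0.5484 -0.1495  0.084 ]
rest ((497.5293273925781, -210.60479736328125), (167.08224487304688, 103.22322082519531), 74.50431823730469)
top 1561 [0.5220766  0.09512516 0.01273424] [0.65275105 0.24532721 0.15787444]
face ((549.4906616210938, 168.42466735839844), (52.009944915771484, 60.6856575012207), 2.6804842948913574)
end 76 [0.5961 0.1075 0.0466] [0.607 0.123 0.053] [0.587 0.095 0.033]
end 103 [0.5891 0.2277 0.0471] [0.6   0.245 0.054] [0.58  0.208 0.038]
lid 379 [0.60928643 0.16887944 0.12439126] [0.61793875 0.35815038 0.07964323] [[ 0.495 -0.05  -0.867]
 [-0.016 -0.999  0.049]
 [-0.869 -0.01  -0.495]]
[0.64332787 0.20131585 0.15787444] [0.5867485  0.14057483 0.0651768 ]
slim 44 [ 0.5098 -0.2201  0.0812] [ 0.502  -0.2289  0.0741] [ 0.5175 -0.2121  0.0847]
fat 111 [ 0.5337 -0.1651  0.0814] [ 0.5199 -0.18    0.0756] [ 0.549  -0.1515  0.0851]
rest ((497.0917663574219, -209.19589233398438), (168.7340850830078, 100.03162384033203), 73.46440124511719)
```

The steel pin with the slim knob and wider collar is at side (294,260) and top (394,217). The fat-knobbed spare is at side (304,237) and top (372,211). The purple and yellow ones, and the pins in the tray, are lookalikes. The crop confirms the first is the locking pin. The lid stands about 61° open and closes toward −x. Next I close the jaws and move to behind the lid.

```bash
cat >> h.py <<'E'
def rel(p,yaw=None):
    from scipy.spatial.transform import Rotation as R
    s=read_state(); M=R.from_euler('xyz',s['ee_rot']).as_matrix()
    d=M.T@(np.array(p)-s['position']); t=None if yaw is None else -(yaw-np.degrees(s['ee_rot'][2]))
    print('rel',d.round(4),'turn',t)
E
python3 - <<'E'
from h import *
rel([.654,.174,.245],3.4)
V=world(load('top0'));W=world(load('side0'))
for w in(V,W):
    k=(abs(w[...,0]-.46)<.06)&(abs(w[...,1]+.24)<.05)&(w[...,2]>.03); print(w[k].mean(0) if k.any() else 0)
print(W[265,259],W[268,259],V[247,404])
E
```

```text
rel [-4.967e-01 -6.645e-01  4.000e-04] turn -67.62738652186798
[ 0.48670083 -0.22296716  0.0559774 ]
[ 0.48397756 -0.23258167  0.05464645]
[ 0.43565007 -0.23475426  0.07585001] [ 0.43545875 -0.23986897  0.07212248] [ 0.43006318 -0.22587714  0.07464663]
```

Emit:
{"api": "send_rows", "payload": {
  "series": [0,-0.03,-0.04,0,0,0,-0.06,-0.08,0,0,0,-0.09,-0.12,0,0,0,-0.12,-0.16,0,0,0,-0.15,-0.2,0,0]
}}

```text
time_s: 0.6
position: [0.3869, -0.3388, 0.2448]
ee_rot: [3.142, 0.001, -1.122]
contact_force: [0.7, -1.6, -0.0]
gripper_width: 0.141
```

Emit:
{"api": "send_rows", "payload": {
  "series": [0,-0.03,-0.04,0,0,0,-0.06,-0.08,0,0,0,-0.09,-0.12,0,0,0,-0.12,-0.16,0,0,0,-0.15,-0.2,0,0]
}}

```text
time_s: 1.1
position: [0.5018, -0.1167, 0.245]
ee_rot: [3.141, 0.0, -1.121]
contact_force: [1.0, -0.4, 0.0]
gripper_width: -0.002
```

Emit:
{"api": "send_rows", "payload": {
  "series": [0,-0.03,-0.04,0,-8,0,-0.06,-0.08,0,-16,0,-0.09,-0.12,0,-24,0,-0.12,-0.16,0,-32,0,-0.15,-0.2,0,-40]
}}

```text
time_s: 1.6
position: [0.6166, 0.1053, 0.2448]
ee_rot: [3.141, 0.001, -0.417]
contact_force: [1.4, -0.8, 1.0]
gripper_width: -0.002
```

Run:
```python
from h import *
rel([.654,.174,.22],3.4)
snap('wrist','wr1'); s=read_state(); print(s['time_s'],s['contact_force'],s['gripper_width'])
```

```text
rel [ 0.0064 -0.0779  0.0247] turn -27.281333218168335
1.65 [5.22447391 3.7989092  0.27108272] -0.00038219389837926656
```

View pics/wr1.png

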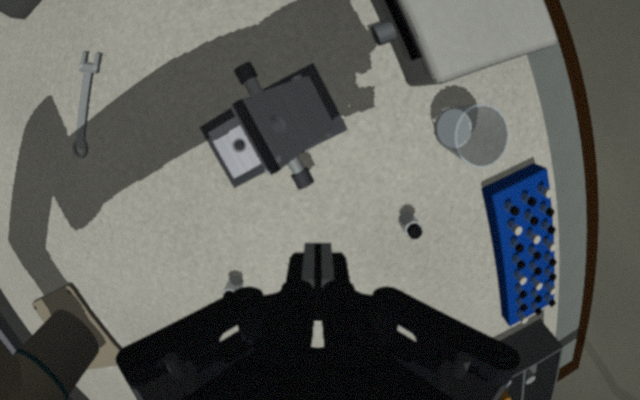

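The wrist view shows the open lid around (290,115), the base hole at (238,145) and the closed fingertips at (318,250). Continuing to the pre-push pose.

Emit:
{"api": "send_rows", "payload": {
  "series": [0,0.002,-0.03,0.0,-8,0,0.004,-0.06,0.0,-16,0,0.006,-0.078,0.01,-24,0,0.006,-0.078,0.025,-27.3,0,0.006,-0.078,0.025,-27.3]
}}

```text
time_s: 2.15
position: [0.652, 0.1721, 0.217]
ee_rot: [3.141, 0.006, 0.054]
contact_force: [0.1, -0.7, -1.0]
gripper_width: 0.0
```

Run:
```python
from h import *
c=snap('side','s2'); cv2.imwrite('pics/s2c.png',cv2.resize(c['color'][60:210,220:420,::-1],(800,600),interpolation=cv2.INTER_CUBIC))
s=read_state(); print(s['position'],s['ee_rot'],s['contact_force'])
```

```text
[0.65246677 0.17173024 0.21835208] [3.14099773 0.00424523 0.0522465 ] [-0.59825293 -0.9595923   0.80274935]
```

View pics/s2c.png

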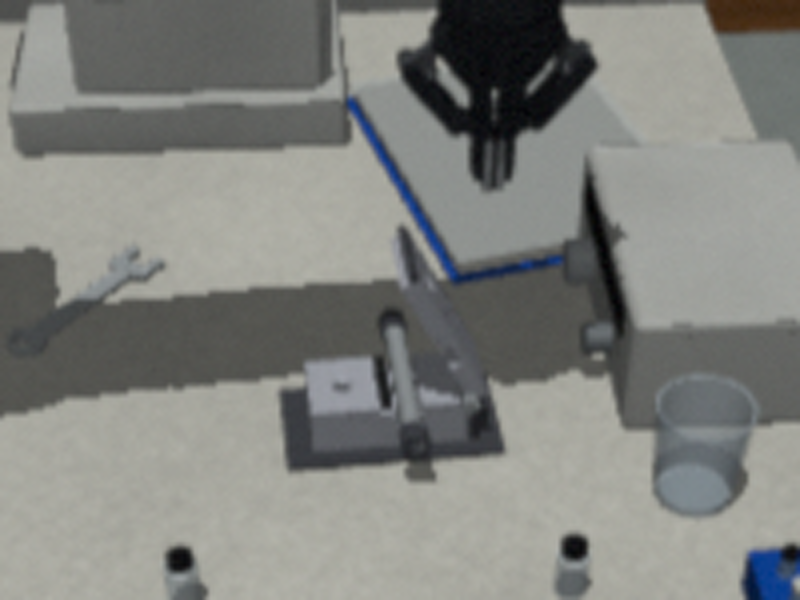

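Emit:
{"api": "send_rows", "payload": {
  "series": [0,-0.004,0,0.03,0,0,-0.009,0,0.06,0,0,-0.009,0,0.064,0,0,-0.02,0,0.066,0,0,-0.03,0,0.068,0]
}}

```text
time_s: 2.7
position: [0.6244, 0.1702, 0.1541]
ee_rot: [-3.141, -0.002, 0.053]
contact_force: [0.5, -0.3, 0.8]
gripper_width: 0.002
```

Emit:
{"api": "send_rows", "payload": {
  "series": [0,-0.008,0,0.003,0,0,-0.016,0,0.007,0,0,-0.022,0,0.011,0,0,-0.03,0,0.016,0,0,-0.034,0,0.02,0]
}}

```text
time_s: 3.2
position: [0.5891, 0.1685, 0.1321]
ee_rot: [-3.142, 0.0, 0.054]
contact_force: [0.3, -0.2, 2.2]
gripper_width: -0.001
```

Run:
```python
from h import *
c=snap('side','s3'); cv2.imwrite('pics/s3c.png',cv2.resize(c['color'][90:210,240:400,::-1],(800,600),interpolation=cv2.INTER_CUBIC))
s=read_state(); print(s['position'],s['ee_rot'],s['contact_force'])
```

```text
[0.58800904 0.16841995 0.13112713] [3.14146338e+00 2.49778285e-03 5.38391074e-02] [-0.67452473  0.2991154   1.07186701]
```

View pics/s3c.png

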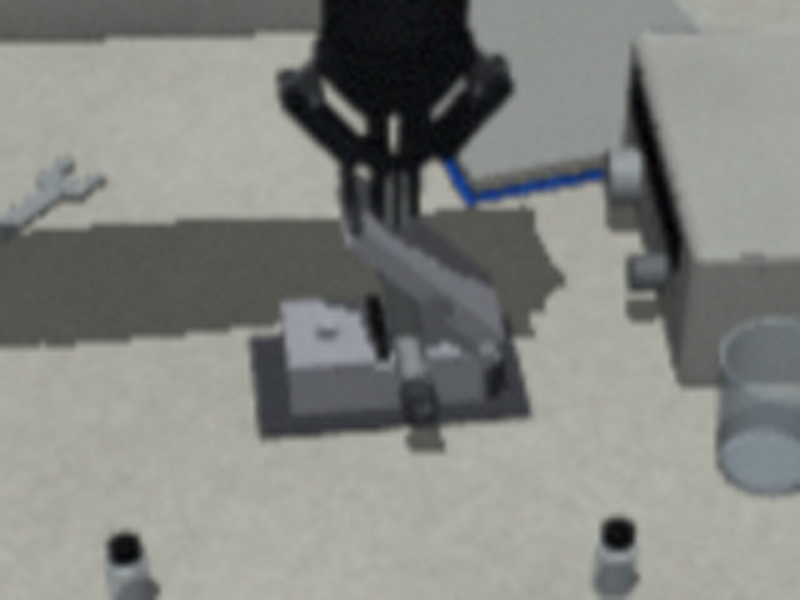

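Emit:
{"api": "send_rows", "payload": {
  "series": [0,-0.008,0,0.008,0,0,-0.014,0,0.016,0,0,-0.019,0,0.024,0,0,-0.024,0,0.032,0,0,-0.027,0,0.039,0]
}}

```text
time_s: 3.75
position: [0.5617, 0.1669, 0.092]
ee_rot: [3.141, 0.002, 0.054]
contact_force: [-1.0, -0.2, 2.1]
gripper_width: -0.002
```

Emit:
{"api": "send_rows", "payload": {
  "series": [0,-0.002,0,0.006,0,0,-0.004,0,0.011,0,0,-0.005,0,0.015,0,0,-0.006,0,0.018,0,0,-0.006,0,0.018,0]
}}

```text
time_s: 4.25
position: [0.5569, 0.1667, 0.0748]
ee_rot: [3.142, 0.0, 0.054]
contact_force: [0.2, -0.1, -0.9]
gripper_width: -0.002
```

Run:
```python
from h import *
c=snap('side','s4'); cv2.imwrite('pics/s4c.png',cv2.resize(c['color'][90:210,240:400,::-1],(800,600),interpolation=cv2.INTER_CUBIC))
s=read_state(); print(s['position'],s['ee_rot'],s['contact_force'])
```

```text
[0.55717681 0.1667662  0.0751306 ] [-3.14151898e+00 -1.63506872e-04  5.36240641e-02] [0.98550922 0.08577996 0.57032364]
```

View pics/s4c.png

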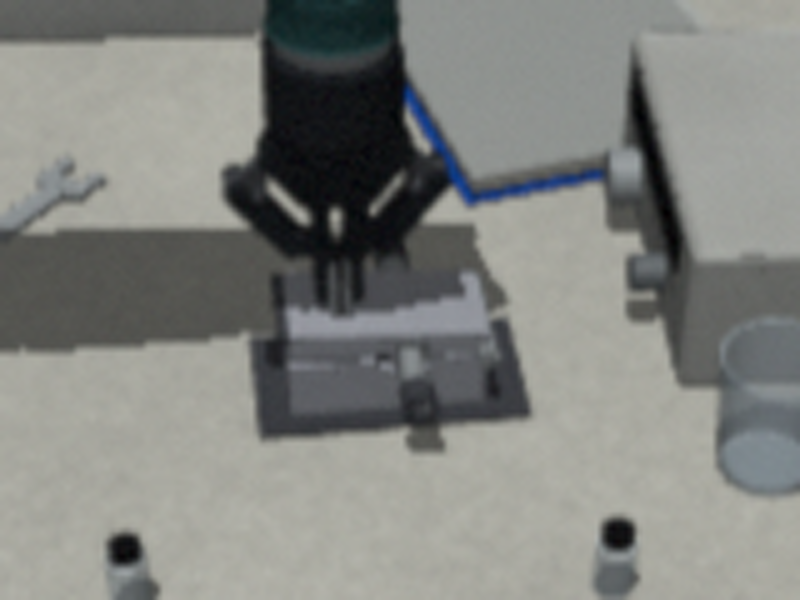

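The lid is nearly down. I'll press a few mm more until I feel the gasket.

Emit:
{"api": "send_rows", "payload": {
  "series": [0,0,0,0.002,0,0,0,0,0.004,0,0,0,0,0.005,0]
}}

```text
time_s: 4.6
position: [0.5572, 0.1668, 0.0712]
ee_rot: [-3.141, -0.0, 0.054]
contact_force: [-2.3, 0.2, 7.3]
gripper_width: 0.0
```

Emit:
{"api": "send_rows", "payload": {
  "series": [0,0,0,-0.04,0,0,0,0,-0.08,0,0,0,0,-0.12,0,0,-0.02,0.04,-0.13,8,0,-0.03,0.08,-0.13,16]
}}

```text
time_s: 5.1
position: [0.5329, 0.0853, 0.2037]
ee_rot: [-3.14, -0.006, -0.228]
contact_force: [1.3, -0.8, -0.5]
gripper_width: -0.003
```

Run:
```python
from h import *
snap('wrist','wr5');c=snap('top','t5');cv2.imwrite('pics/t5c.png',cv2.resize(c['color'][170:260,185:305,::-1],(800,600),interpolation=cv2.INTER_CUBIC))
rel([.5105,-.221,.16],-23.5)
```

```text
rel [0.0497 0.2996 0.0417] turn 10.222136530201936
```

View pics/wr5.png

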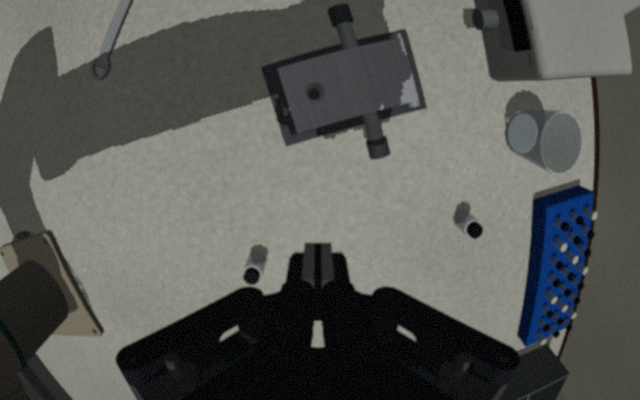

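View pics/t5c.png

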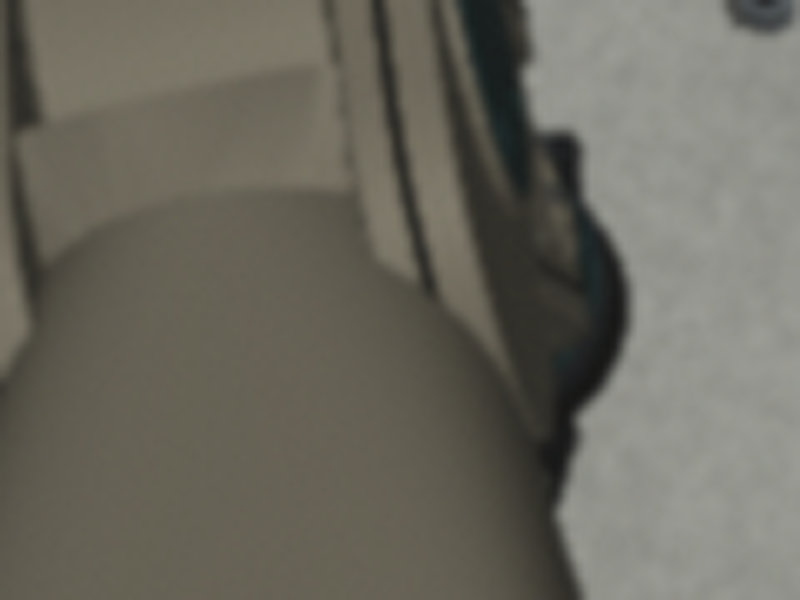

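The wrist view shows the lid lying down, with its hole at (315,92). The arm hides the clamp from the top camera. Moving above the pin with the jaws half open.

Emit:
{"api": "send_rows", "payload": {
  "series": [50,0.01,0.049,-0.005,5,50,0.02,0.098,-0.005,10,50,0.03,0.145,-0.005,10.2,50,0.04,0.19,-0.005,10.2,50,0.045,0.23,-0.005,10.2]
}}

```text
time_s: 5.7
position: [0.5243, -0.151, 0.2053]
ee_rot: [-3.141, -0.001, -0.403]
contact_force: [0.5, 1.1, 0.5]
gripper_width: 0.499
```

```bash
cat >> h.py <<'E'
def fray(c,u,v,z):
    K=c['mtx'];M=np.linalg.inv(c['camera_from_world'])
    a=(u-K[0,2])/K[0,0];b=(v-K[1,2])/K[1,1];r=np.hypot(a,b)
    d=M[:3,:3]@[np.sin(r)*a/r,np.sin(r)*b/r,np.cos(r)];o=M[:3,3]
    return o+d*(z-o[2])/d[2]
E
python3 - <<'E'
from h import *
print('lid hole wrist5',fray(load('wr5'),315,92,.0594), 'base hole wr1',fray(load('wr1'),238.5,145,.04))
snap('wrist','wr6');c=snap('side','s6')
a=c['color'][90:210,240:400,::-1]; cv2.imwrite('pics/s6c.png',cv2.resize(a,(800,600),interpolation=cv2.INTER_CUBIC))
rel([.5105,-.221,.16],-23.5)
E
```

```text
lid hole wrist5 [0.55123474 0.17180435 0.0594    ] base hole wr1 [0.54925591 0.17156936 0.04      ]
rel [0.0143 0.0677 0.0454] turn 0.09110496821013925
```

View pics/wr6.png

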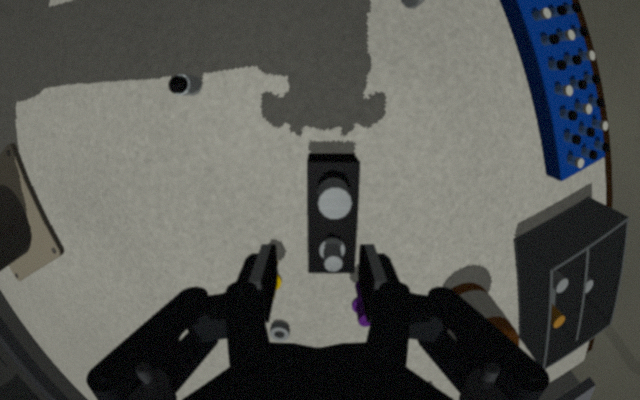

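View pics/s6c.png

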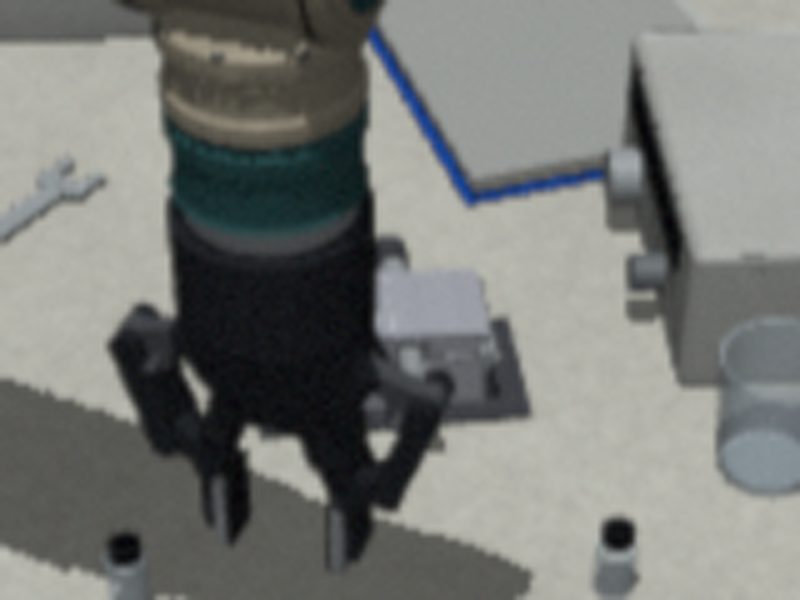

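In the wrist view the slim knob is at (333,264), the spare at (334,203), yellow at (277,283) and purple at (362,308). Checking the pin position by ray.

Run:
```python
from h import *
w=load('wr6');print(fray(w,333,264,.082),'fat',fray(w,335,203,.082))
a=w['color'][190:280,260:380,::-1]; cv2.imwrite('pics/wr6c.png',cv2.resize(a,(800,600),interpolation=cv2.INTER_CUBIC))
for n in('side0','top0'):
    W=world(load(n)); d=np.hypot(W[...,0]-.5105,W[...,1]+.221)
    k=(d<.016)&(W[...,2]>.078); v,u=np.nonzero(k); print(n,u.mean(),v.mean(),ray(load(n),u.mean(),v.mean(),.082))
```

```text
[ 0.51091375 -0.21796111  0.082     ] fat [ 0.53525075 -0.16238966  0.082     ]
side0 294.0 256.39130434782606 [ 0.51103031 -0.22144476  0.082     ]
top0 394.975 215.675 [ 0.50985316 -0.2205638   0.082     ]
```

View pics/wr6c.png

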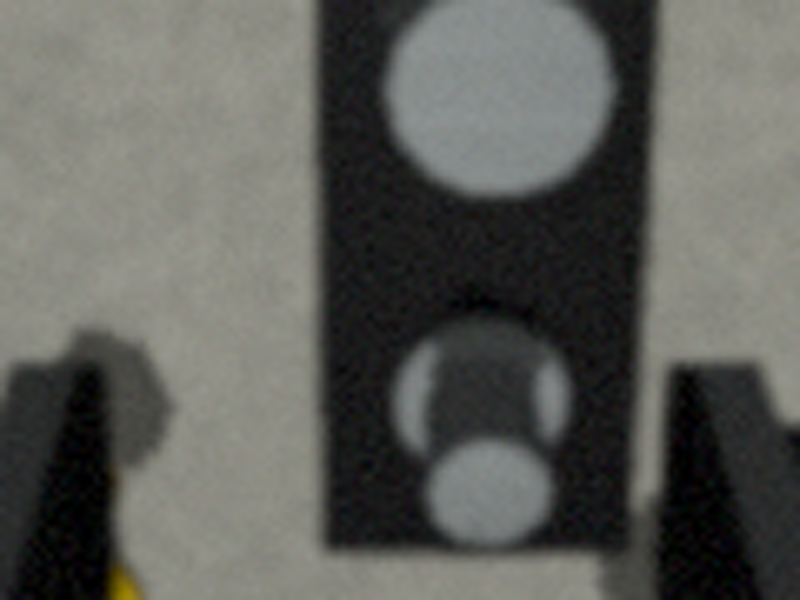

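Confirmed: the slim knob has a wider collar and stands beside the 30 mm knob. Centring over it and descending.

Emit:
{"api": "send_rows", "payload": {
  "series": [50,0.014,0.035,0.0,0,50,0.014,0.067,0.02,0,50,0.014,0.067,0.045,0,50,0.014,0.067,0.06,0,50,0.014,0.067,0.06,0]
}}

```text
time_s: 6.3
position: [0.5086, -0.2142, 0.1425]
ee_rot: [-3.14, 0.006, -0.403]
contact_force: [1.2, -0.1, 0.6]
gripper_width: 0.5
```

Run:
```python
from h import *
c=snap('wrist','wr7');a=c['color'][190:340,220:420,::-1]; cv2.imwrite('pics/wr7c.png',cv2.resize(a,(800,600),interpolation=cv2.INTER_CUBIC))
c=snap('side','s7');a=c['color'][200:320,220:380,::-1]; cv2.imwrite('pics/s7c.png',cv2.resize(a,(800,600),interpolation=cv2.INTER_CUBIC))
rel([.5105,-.220,.07],-23.5)
```

```text
rel [0.0019 0.0045 0.0752] turn 0.4496651634201001
```

View pics/wr7c.png

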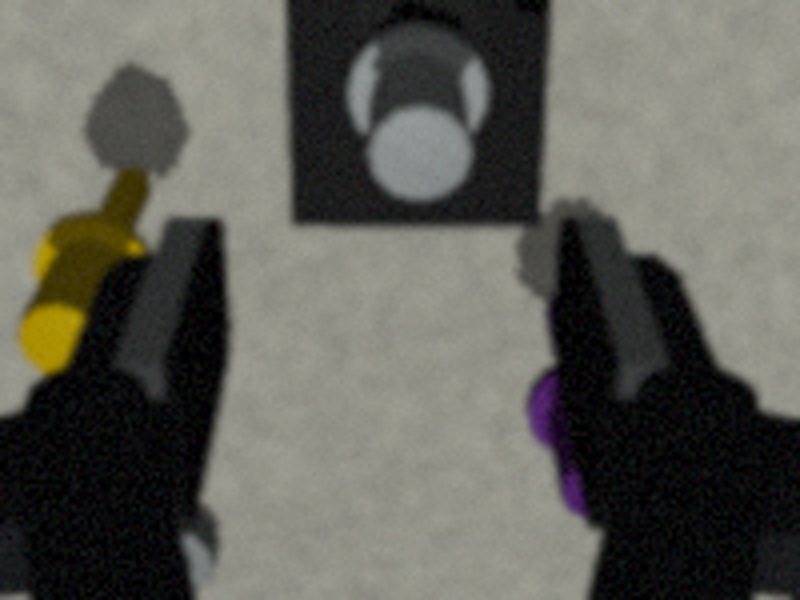

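View pics/s7c.png

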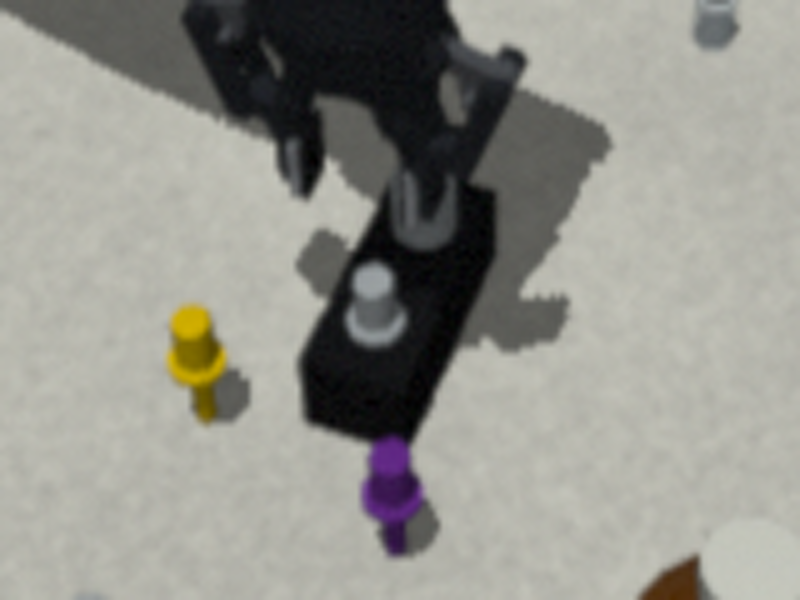

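Emit:
{"api": "send_rows", "payload": {
  "series": [45,0.002,0.0045,0.025,0,45,0.002,0.0045,0.05,0,45,0.002,0.0045,0.068,0,45,0.002,0.0045,0.074,0,45,0.002,0.0045,0.074,0],
  "grip_force": 60
}}

```text
time_s: 6.9
position: [0.5107, -0.2206, 0.0715]
ee_rot: [-3.141, 0.0, -0.403]
contact_force: [0.7, -0.2, 0.1]
gripper_width: 0.45
```

Run:
```python
from h import *
c=snap('wrist','wr8');a=c['color'][190:340,220:420,::-1]; cv2.imwrite('pics/wr8c.png',cv2.resize(a,(800,600),interpolation=cv2.INTER_CUBIC))
c=snap('side','s8');a=c['color'][200:320,220:380,::-1]; cv2.imwrite('pics/s8c.png',cv2.resize(a,(800,600),interpolation=cv2.INTER_CUBIC))
rel([.5105,-.220,.07],-23.5);print(read_state()['contact_force'])
```

```text
rel [-0.0016 -0.0008  0.0028] turn 0.4037714922862641
[0.15194746 0.23834767 0.40851794]
```

View pics/wr8c.png

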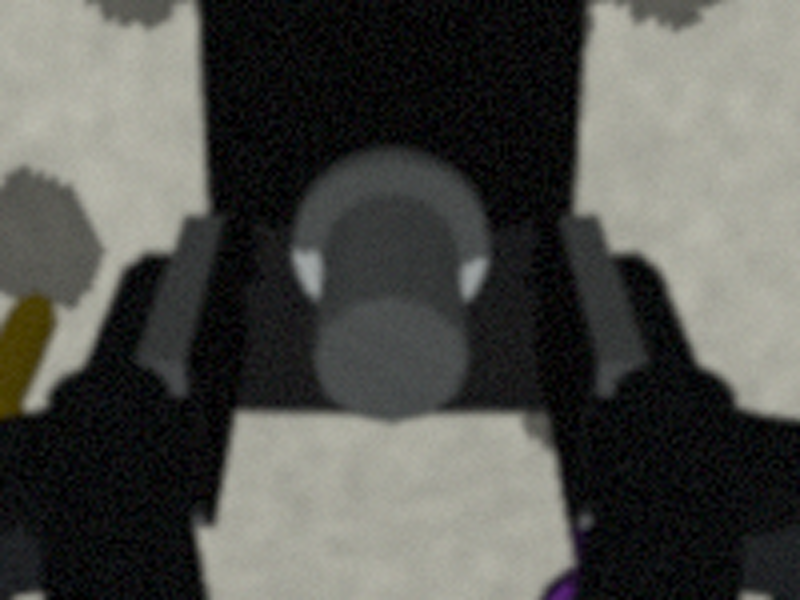

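View pics/s8c.png

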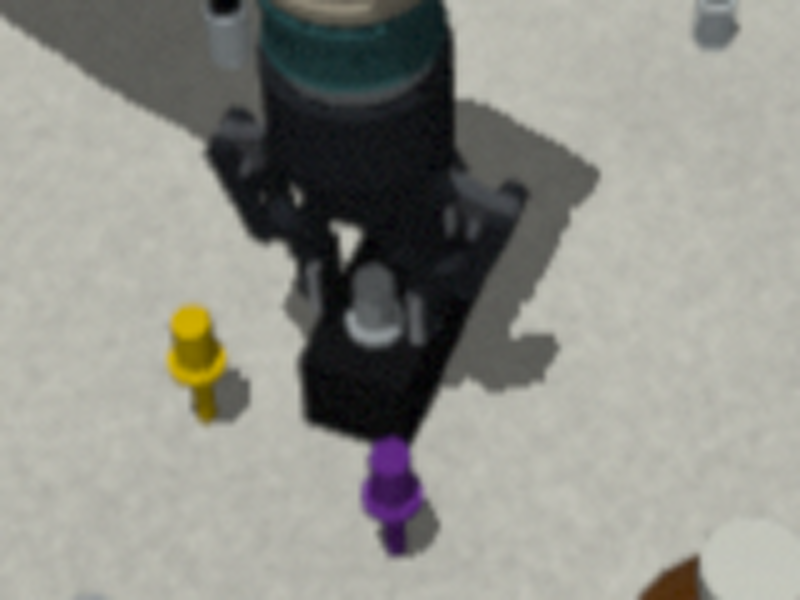

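The jaws straddle the knob, just above the collar. Closing.

Emit:
{"api": "send_rows", "payload": {
  "series": [0,0,0,0,0,0,0,0,0,0,0,0,0,0,0,0,0,0,0,0,0,0,0,0,0],
  "grip_force": 80
}}

```text
time_s: 7.5
position: [0.5116, -0.2216, 0.073]
ee_rot: [3.142, -0.003, -0.404]
contact_force: [-1.2, 1.0, 7.0]
gripper_width: 0.182
```

Emit:
{"api": "send_rows", "payload": {
  "series": [0,0,0,0,0,0,0,0,-0.02,0,0,0,0,-0.05,0,0,0,0,-0.09,0,0,0,0,-0.12,0]
}}

```text
time_s: 8.0
position: [0.5106, -0.2212, 0.1934]
ee_rot: [3.141, -0.001, -0.404]
contact_force: [0.6, -0.3, -0.6]
gripper_width: 0.18
```

Run:
```python
from h import *
c=snap('wrist','wr9');a=c['color'][190:340,220:420,::-1]; cv2.imwrite('pics/wr9c.png',cv2.resize(a,(800,600),interpolation=cv2.INTER_CUBIC))
c=snap('side','s9');a=c['color'][150:300,200:400,::-1]; cv2.imwrite('pics/s9c.png',cv2.resize(a,(800,600),interpolation=cv2.INTER_CUBIC))
W=world(load('side0'));
rel([.549,.168,.19],-23.5);s=read_state();print(s['position'],s['contact_force'],s['gripper_width'])
```

```text
rel [-0.1211 -0.3734  0.0051] turn 0.36867147658981025
[ 0.51361488 -0.22291369  0.19678832] [ 0.23773658 -1.1733166  -0.14307832] 0.1799659037050915
```

View pics/wr9c.png

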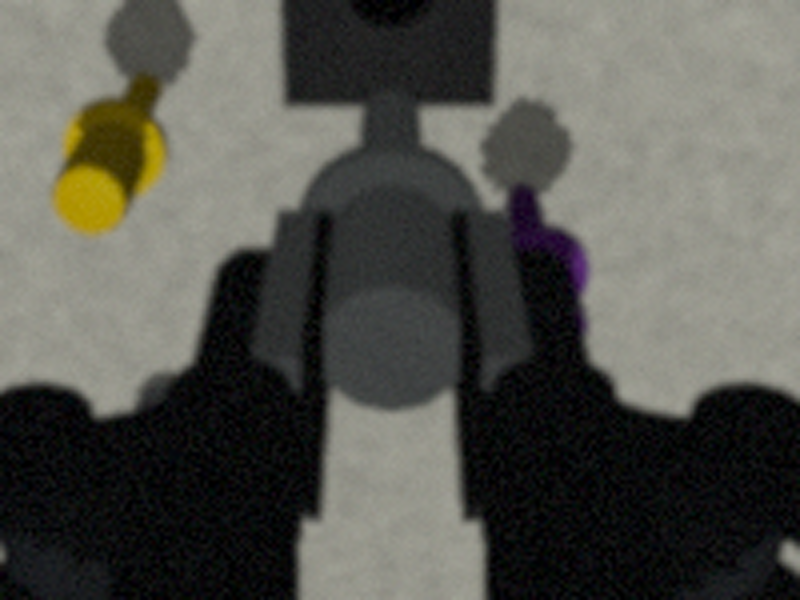

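View pics/s9c.png

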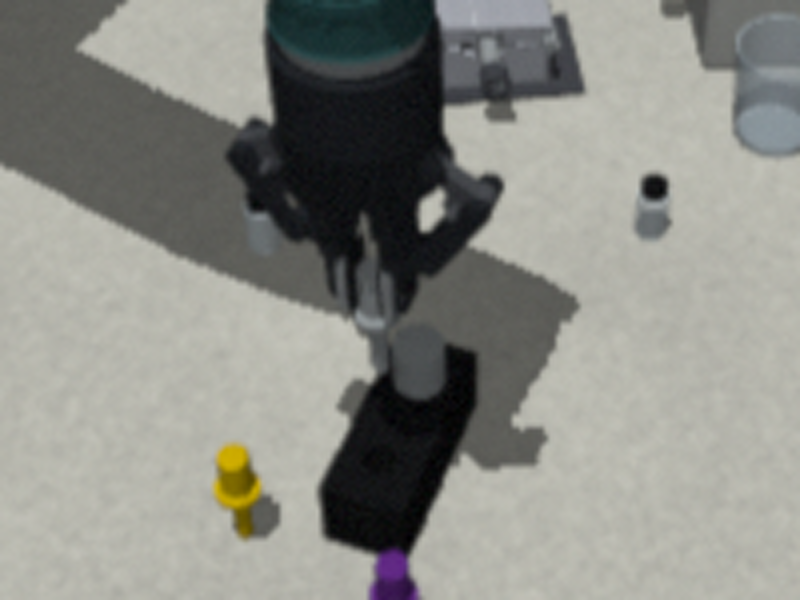

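The pin is held (the rest hole is empty), its shaft hangs below the fingers, and the spare is undisturbed. Carrying it over the clamp.

Emit:
{"api": "send_rows", "payload": {
  "series": [0,-0.012,-0.037,0,0,0,-0.024,-0.075,0,0,0,-0.036,-0.112,0,0,0,-0.048,-0.15,0,0,0,-0.06,-0.187,0,0]
}}

```text
time_s: 8.6
position: [0.5277, -0.0239, 0.1901]
ee_rot: [3.141, 0.002, -0.404]
contact_force: [0.6, -0.3, -1.0]
gripper_width: 0.183
```

Emit:
{"api": "send_rows", "payload": {
  "series": [0,-0.012,-0.037,0,0,0,-0.024,-0.075,0,0,0,-0.036,-0.112,0,0,0,-0.048,-0.15,0,0,0,-0.0574,-0.186,0.03,0]
}}

```text
time_s: 9.1
position: [0.5518, 0.1705, 0.1641]
ee_rot: [-3.137, -0.007, -0.403]
contact_force: [2.0, 0.4, -1.2]
gripper_width: 0.178
```

Emit:
{"api": "send_rows", "payload": {
  "series": [0,0,0,0.005,0,0,0,0,0.01,0,0,0,0,0.01,0]
}}

```text
time_s: 9.4
position: [0.5478, 0.1673, 0.1499]
ee_rot: [3.14, 0.002, -0.404]
contact_force: [-0.4, -0.3, -1.6]
gripper_width: 0.182
```

Run:
```python
from h import *
c=snap('wrist','wr10');a=c['color'][150:300,220:420,::-1]; cv2.imwrite('pics/wr10c.png',cv2.resize(a,(800,600),interpolation=cv2.INTER_CUBIC))
c=snap('side','s10');a=c['color'][105:195,260:380,::-1]; cv2.imwrite('pics/s10c.png',cv2.resize(a,(800,600),interpolation=cv2.INTER_CUBIC))
c=snap('top','t10')
for i in range(3): s=read_state();print(s['position'],s['ee_rot'],s['contact_force'],s['gripper_width'])
```

```text
[0.54939108 0.16707915 0.15191771] [-3.14119361e+00 -9.05554007e-04 -4.05379948e-01] [-0.63078315 -0.50881411 -0.52271308] 0.17780698799047617
[0.54939108 0.16707915 0.15191771] [-3.14119361e+00 -9.05554007e-04 -4.05379948e-01] [-0.63078315 -0.50881411 -0.52271308] 0.17780698799047617
[0.54939108 0.16707915 0.15191771] [-3.14119361e+00 -9.05554007e-04 -4.05379948e-01] [-0.63078315 -0.50881411 -0.52271308] 0.17780698799047617
```

View pics/wr10c.png

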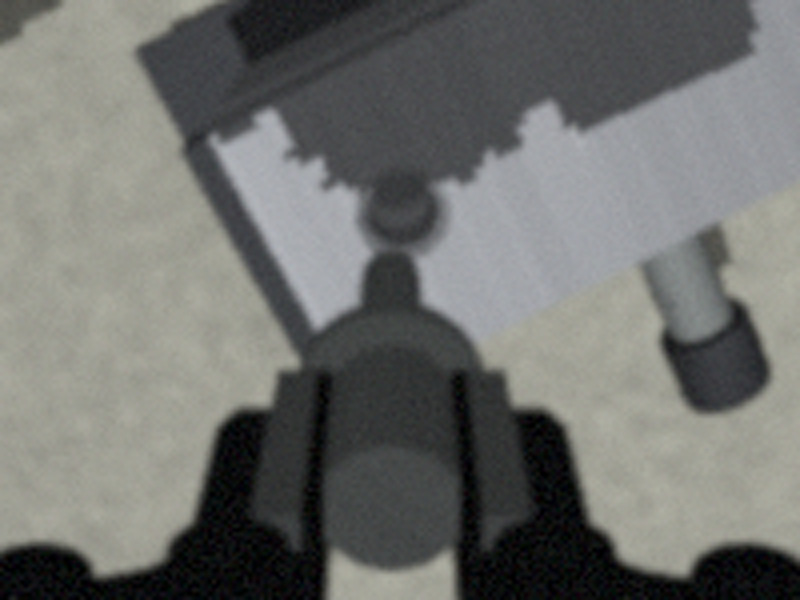

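View pics/s10c.png

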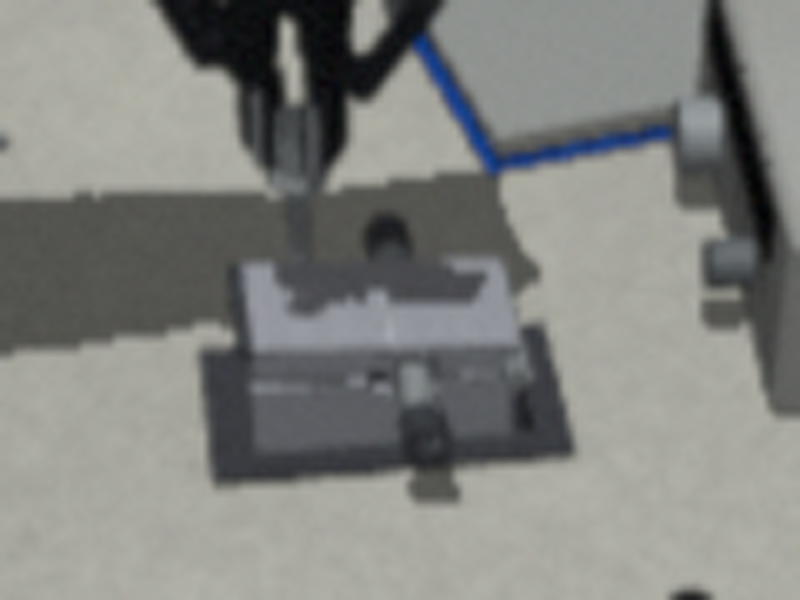

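View pics/t10.png

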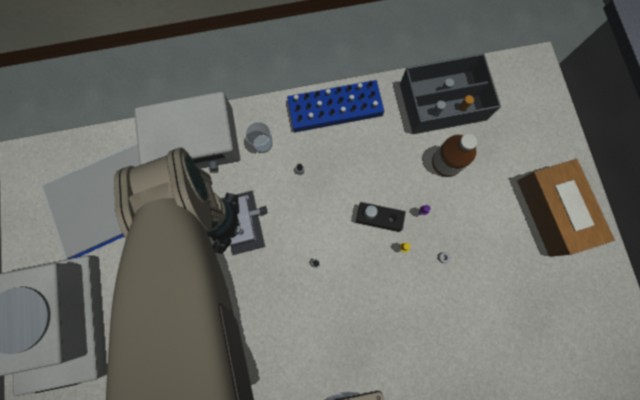

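The wrist crop shows the pin tip at full-image (317.5,216) and the lid hole at (320.5,203.7). I'll compare their world positions at their own heights.

Run:
```python
from h import *
w=load('wr10'); print('cam pos',np.linalg.inv(w['camera_from_world'])[:3,3])
for z in(.081,.083,.085): print('tip',z,fray(w,317.5,215.5,z))
print('collar',fray(w,317.7,242,.13))
for z in (.0575,.0594): print('hole',fray(w,320.5,203.7,z))
print('knobtop',fray(w,317.7,276.5,.160))
# depth probe
for u,v in((317,220),(317,232),(317,235),(330,205),(345,205),(320,202),(317,277)): print(u,v,w['range_z'][v,u])
M=w['camera_from_world']
for p in ([.549,.167,.083],[.549,.167,.127],[.549,.168,.06],[.549,.168,.16]): print(p,(M@np.r_[p,1])[2])
s=load('s10');W=world(s)
print('side tip', W[105+37,260+45],W[105+33,260+45]); print('lid',[W[105+45,260+x].round(4) for x in(42,50,55,60,65)])
```

```text
cam pos [0.57943281 0.24223982 0.27906059]
tip 0.081 [0.54831937 0.17067746 0.081     ]
tip 0.083 [0.54863355 0.17140009 0.083     ]
tip 0.085 [0.54894773 0.17212272 0.085     ]
collar [0.55009908 0.17428676 0.13      ]
hole [0.55050204 0.17012953 0.0575    ]
hole [0.55075013 0.17074791 0.0594    ]
knobtop [0.54908965 0.17180177 0.16      ]
317 220 0.19074953
317 232 0.1621664
317 235 0.16150503
330 205 0.23214652
345 205 0.23228113
320 202 0.25334424
317 277 0.13750522
[0.549, 0.167, 0.083] 0.2115937114735753
[0.549, 0.167, 0.127] 0.16979640982405592
[0.549, 0.168, 0.06] 0.23315599825737918
[0.549, 0.168, 0.16] 0.13816213087210777
side tip [0.55088456 0.16444719 0.09419183] [0.55121664 0.16448828 0.10800634]
lid [array([0.5418, 0.1768, 0.0564]), array([0.5648, 0.1725, 0.0586]), array([0.5792, 0.1716, 0.0587]), array([0.5938, 0.1739, 0.0561]), array([0.6084, 0.1748, 0.0546])]
```

The pin is within about 1 mm of the hole. I'll shift +1 mm in tool x and descend step by step, watching the force.

Emit:
{"api": "send_rows", "payload": {
  "series": [0,0.001,0,0.01,0,0,0.001,0,0.018,0,0,0.001,0,0.024,0,0,0.001,0,0.03,0,0,0.001,0,0.034,0]
}}

```text
time_s: 10.05
position: [0.5494, 0.1676, 0.1164]
ee_rot: [3.141, 0.001, -0.404]
contact_force: [0.1, -0.8, -1.2]
gripper_width: 0.176
```

Run:
```python
from h import *
c=snap('wrist','wr11');a=c['color'][150:300,220:420,::-1]; cv2.imwrite('pics/wr11c.png',cv2.resize(a,(800,600),interpolation=cv2.INTER_CUBIC))
s=read_state();print(s['position'],s['contact_force'],s['moment'],s['gripper_width'])
```

```text
[0.5490919  0.16756108 0.11591725] [-0.29797676 -0.01067079 -2.13474515] [0.0462136  0.08688586 0.01157155] 0.18323716346139418
```

View pics/wr11c.png

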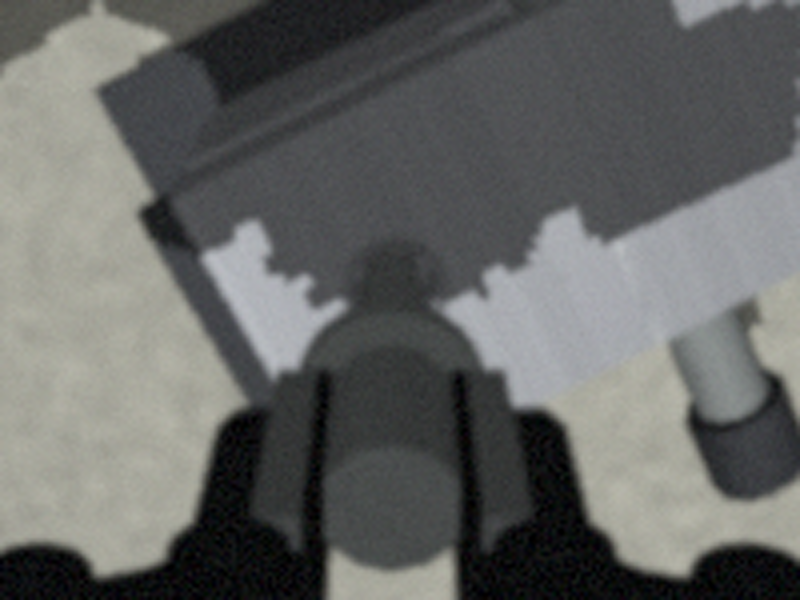

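The shaft is entering the lid hole with no contact force. Continuing toward the base hole.

Emit:
{"api": "send_rows", "payload": {
  "series": [0,0,0,0.004,0,0,0,0,0.008,0,0,0,0,0.012,0,0,0,0,0.015,0,0,0,0,0.015,0]
}}

```text
time_s: 10.6
position: [0.5494, 0.1677, 0.1018]
ee_rot: [3.141, 0.001, -0.404]
contact_force: [-0.4, 0.6, -1.0]
gripper_width: 0.181
```

Emit:
{"api": "send_rows", "payload": {
  "series": [0,0,0,0.004,0,0,0,0,0.008,0,0,0,0,0.012,0,0,0,0,0.015,0,0,0,0,0.015,0]
}}

```text
time_s: 11.1
position: [0.5493, 0.1676, 0.0866]
ee_rot: [3.141, 0.001, -0.404]
contact_force: [-0.7, -0.6, -0.7]
gripper_width: 0.174
```

Emit:
{"api": "send_rows", "payload": {
  "series": [0,0,0,0.002,0,0,0,0,0.004,0,0,0,0,0.006,0,0,0,0,0.006,0,0,0,0,0.006,0]
}}

```text
time_s: 11.6
position: [0.5498, 0.1678, 0.0816]
ee_rot: [-3.142, 0.0, -0.404]
contact_force: [-2.2, -0.8, 3.9]
gripper_width: 0.179
```

Run:
```python
from h import *
c=snap('side','s12');a=c['color'][105:195,260:380,::-1]; cv2.imwrite('pics/s12c.png',cv2.resize(a,(800,600),interpolation=cv2.INTER_CUBIC))
s=read_state();print(s['position'],s['contact_force'],s['moment'],s['gripper_width'])
```

```text
[0.54974667 0.16776835 0.08157755] [-1.27464477  0.2091342   3.05262763] [0.03614917 0.50304958 0.01853966] 0.17885084046274402
```

View pics/s12c.png

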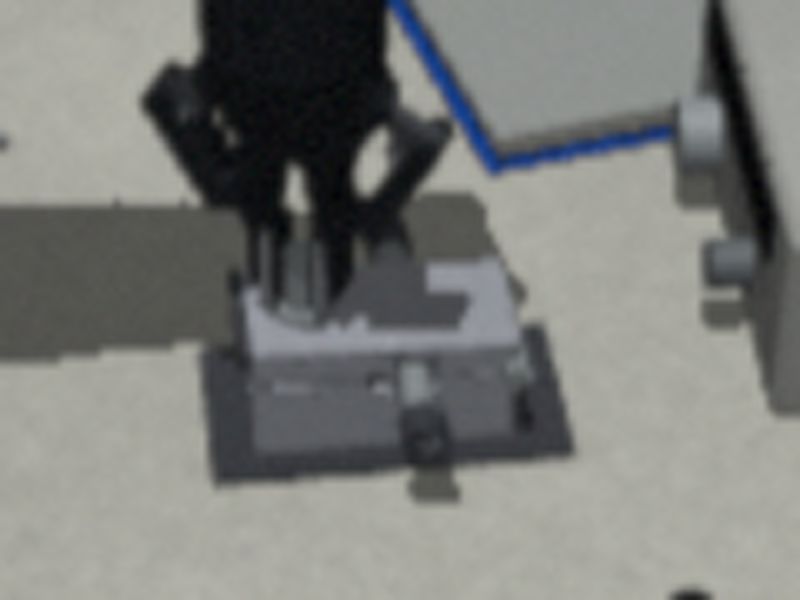

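The collar has met the lid at about 4 N, at the expected height. Firming the grip and pressing shut.

Emit:
{"api": "send_rows", "payload": {
  "series": [0,0,0,0,0,0,0,0,0.001,0,0,0,0,0.003,0,0,0,0,0.005,0,0,0,0,0.005,0],
  "grip_force": 110
}}

```text
time_s: 12.15
position: [0.5493, 0.1677, 0.077]
ee_rot: [3.141, 0.001, -0.404]
contact_force: [-4.8, -1.0, 9.0]
gripper_width: 0.167
```

Emit:
{"api": "send_rows", "payload": {
  "series": [0,0,0,0.001,0,0,0,0,0.002,0,0,0,0,0.002,0]
}}

```text
time_s: 12.45
position: [0.5494, 0.1678, 0.0768]
ee_rot: [3.141, 0.001, -0.403]
contact_force: [-9.4, -0.8, 21.4]
gripper_width: 0.168
```

Run:
```python
from h import *
c=snap('side','s13');a=c['color'][105:195,260:380,::-1]; cv2.imwrite('pics/s13c.png',cv2.resize(a,(800,600),interpolation=cv2.INTER_CUBIC))
s=read_state();print(s['position'],s['contact_force'],s['moment'],s['gripper_width'])
for n in('s12','s13'):
    W=world(load(n)); print(n)
    O=np.array([.594,.1705]);ex=np.array([.998,.06]);ey=np.array([-.06,.998])
    X=(W[...,:2]-O)@ex;Y=(W[...,:2]-O)@ey;Z=W[...,2]
    k=(X>-70)&(X>-.025)&(X<.04)&(Y>-.025)&(Y<.02)&(Z>.045)&(Z<.07)
    p=np.polyfit(X[k],Z[k],1);print(k.sum(),p)
```

```text
[0.54938878 0.16775668 0.07686035] [-9.10926402 -0.51048301 19.96933549] [-2.16750440e-01  1.85327460e+00 -6.52860212e-04] 0.1705744135281845
s12
215 [-0.04914691  0.05490161]
s13
227 [0.0009399  0.05262557]
```

View pics/s13c.png

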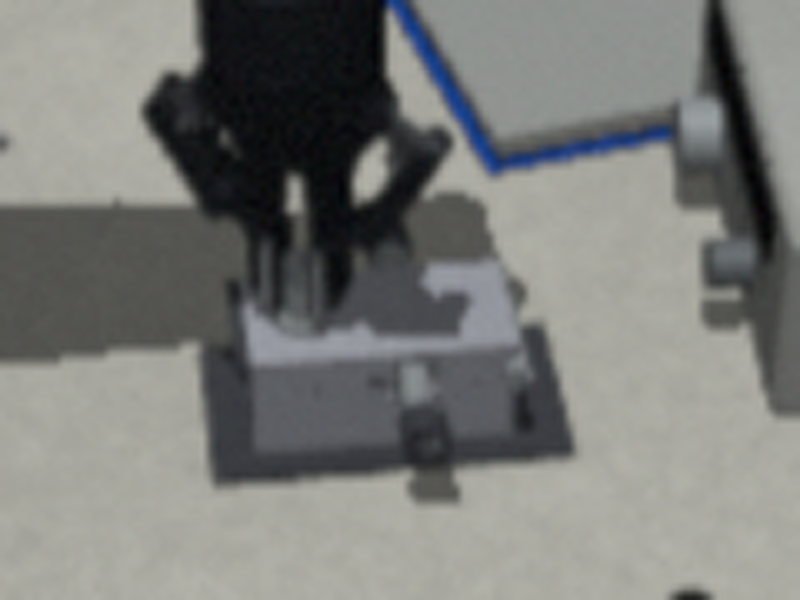

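The lid slope is now 0.001 rad (it was 0.049), the gap has gone, and TCP travel has stopped with about 20 N down. Holding briefly to confirm it's steady, with a last look.

Emit:
{"api": "send_rows", "payload": {
  "series": [0,0,0,0,0,0,0,0,0,0,0,0,0,0,0,0,0,0,0,0,0,0,0,0,0]
}}

```text
time_s: 13.0
position: [0.5494, 0.1678, 0.0769]
ee_rot: [3.141, 0.0, -0.403]
contact_force: [-8.2, -0.7, 20.2]
gripper_width: 0.17
```

Run:
```python
from h import *
c=snap('wrist','wr14');a=c['color'][150:300,220:420,::-1]; cv2.imwrite('pics/wr14c.png',cv2.resize(a,(800,600),interpolation=cv2.INTER_CUBIC))
c=snap('side','s14')
a,b=[cv2.cvtColor(load(n)['color'],cv2.COLOR_RGB2GRAY).astype(int) for n in('side0','s14')]
s=read_state();print(s['position'],s['contact_force'],s['gripper_width'])
```

```text
[0.54938653 0.16777411 0.07687159] [-8.59958027 -1.45774722 19.84035087] 0.1694139390378919
```

View pics/wr14c.png

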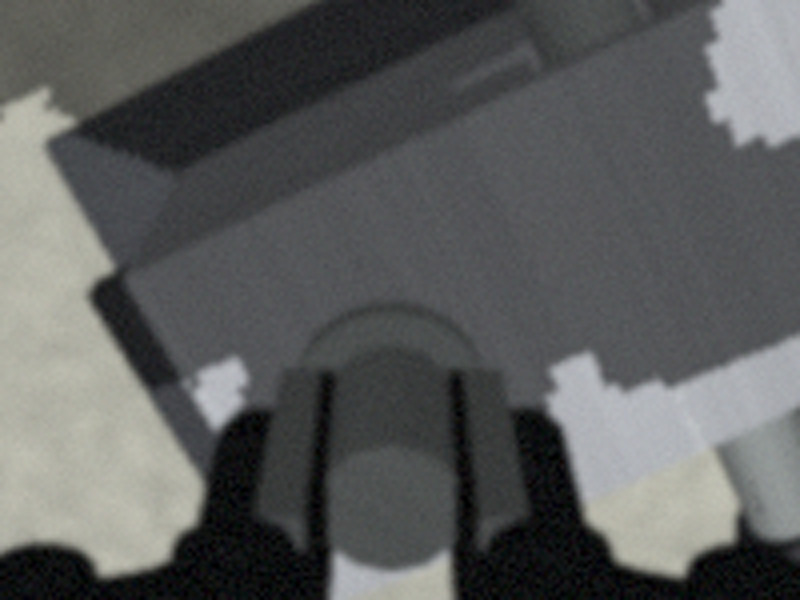

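View pics/s14.png

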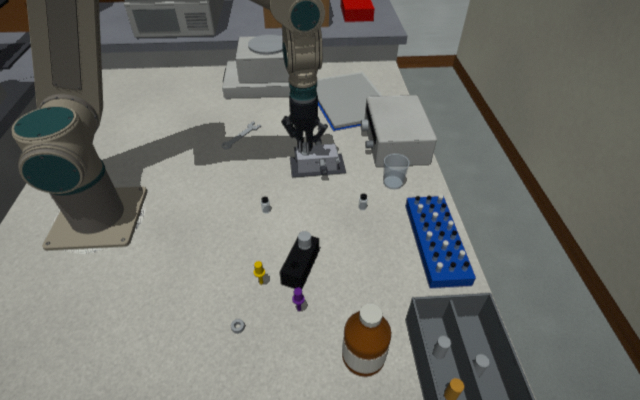

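The collar is flush on the lid in the wrist crop at (390,330). The side view shows the clamp shut, the spare in the rest at (304,238) and everything else where it started.

```bash
python3 -c "
from workcell import *
hand_in();print(read_state()['contact_force'])"
```

```text
the job is handed in; nothing more can be done
the job is handed in; nothing more can be done
```

The clamp is shut and pinned, and I handed the job in at about 13 s with the arm still pressing down on the pin. I swung the upper half down with the closed fingers, took the slim-knobbed pin from the rest, pushed it through both holes and pressed until the clamp was fully shut.

**Last checks:**
- **Clamp shut:** the upper half's slope was about 0.001 rad, down from 0.049 on the gasket. No gap shows in the side view.
- **Pin home:** the wrist view shows the collar flush on the upper half. The arm stopped at the tool height expected for a fully seated pin.
- **Holding force:** it stayed steady at about 20 N down for over half a second. There was also about 9 N of sideways load on the pin, which I left as it was.
- **Rest of the bench:** the spare pin and everything else appear where they started in the side view.

**Disagreement:** the wrist camera put both the pin and the hole about 3 mm further in +y than the fixed cameras did. I aimed by the position of the pin relative to the hole, and the pin went in with almost no contact force.

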